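# Wedge the cup formers tight in their carrying tray

## Task

The two round wooden formers on which the leaf cups are rolled sit loose in their carrying tray. Take the big wedge from the stand and press it, thin end down, into the gap between the tray's sliding board and its end block until it goes no further, so that the formers are locked tight in a row; then let go and leave it standing there.

Things in the scene. Friction and masses are not known exactly. Their poses are not given: they have to be found in the camera images.
- wedge: Big pale wood wedge, 90 g, 100 mm tall, 50 mm wide along y, 10 mm thick along x at its thin lower end, evenly growing to 42 mm at the top. Origin: centre of the thin end; z up. It stands upright in one of three slots (30 mm deep, open on top and at the y ends) of a fixed stand; 55 mm beside it along x are a small wedge (70 mm tall, 36 wide) and an untapered slat (100 x 50 x 20).
- tray: Fixed wooden tray, 198 mm along x, 84 along y, origin at the centre of its underside, z up. Floor 8 mm thick; ends and sliding board reach z = 73 mm, side rails 38. From -x to +x: end wall, two loose round formers (56 mm across, 60 tall), dark sliding board, gap, end block. The gap is open above and at the y sides; its two faces slope apart upwards and fit the wedge's taper.
- gap (a point): Point fixed in the tray, on y = 0, 61 mm towards +x and 16 mm up from the tray's origin, axes as the tray's: where the centre of the wedge's thin end is when all is tight (8 mm above the tray's floor, wedge x along tray x). At the top edges the end block's face is 14 mm to its +x, the board's face 2 mm to its -x plus the jaw reading; so the mouth is 21 to 23.5 mm wide at the start.
- jaw (a joint): Sliding board (58 mm wide along y), in m: how far it has slid along the tray's -x, towards the formers. Starts 0.005 to 0.0075; stops at 0.012 when the formers are packed tight. About 3 N of friction. The wedge going down pushes it and the formers along: some 4 to 10 N downward, then rising steeply once all is tight; 15 N is ample.
Not all that is in view belongs to the job. What is shaped like the wedge but pink is not meant. Of the things shaped like the tray, the wooden one is meant.

How it is judged (in metres and radians):
At the end, for the whole second after the job is handed in: The big wedge rests thin end down in the gap: thin end under 25 mm above the tray's underside (tight: 16), within 10 mm along and 18 mm across the tray of the packed gap's centre, upright within 10 and square within 11 degrees; board within 2.7 mm of tight (joint 0.0093 to 0.0145) (z of wedge in the frame of tray below 0.025 m and x of wedge in the frame of tray between 0.051 and 0.071 m and y of wedge in the frame of tray between -0.018 and 0.018 m and angle between wedge's own z axis and vertical below 0.175 rad and angle between the x axis of wedge and the x axis of tray, either way round below 0.2 rad and value of joint jaw between 0.0093 and 0.0145 m and linear speed of wedge below 0.01 m/s); the robot touches nothing.
It also fails if it takes over 38 s, if anything falls off the work surface, if the arm or the gripper's body presses on something with over 40 N, if the wrist force passes 120 N, or if a joint passes its speed limit or range.

## Robot

A 7-joint arm with a two-finger parallel gripper is mounted at the origin on the work surface. World frame = base frame: x ahead of the robot, y to its left, z up, the work surface at z = 0. Lengths are in mm, angles in rad, forces in N, time in s.
With the tool pointing down it reaches from about 425 to 1025 mm from the base axis. Payload 9.4 kg.
Tool frame: the origin (TCP) lies between the finger pads; the fingertips stand 17 mm ahead of it and the grasp point (between the pads) lies 2 mm behind it; y points along the fingers, x is the direction in which the jaws open and shut, and the axes are right-handed (so a half turn about y gives the same grasp; the last joint's range is limited). The gripper opens to 85 mm and grips with 20 to 120 N. Pads are 22 mm wide; open, the fingers measure 114 mm over their backs; the gripper's body (76 mm by 85 mm) begins 54 mm behind the grasp point. The pads swing forward as they close: fully open they stand 13 mm farther back than shut.
Start: joints at [-1.366, 0.599, -0.003, 1.599, 0.002, 0.943, -0.08], TCP at [201.616, 696.401, 220.175] pointing down, gripper open.
Joint ranges: [-2.57, 2.57], [-0.35, 1.97], [-1.29, 1.29], [0.11, 2.56], [-1.05, 4.19], [0.11, 1.86], [-2.63, 2.63]. Speed limits (rad/s): [2.22, 2.22, 3.01, 3.01, 3.14, 3.14, 3.14].

## Interface

Orientations are given as a 3x3 rotation matrix whose columns are the frame's x, y, z axes.
In Python, from plant import r gives the robot as it stands.
- The arm moves only by the tool servo_tool, never from a script. Its argument "moves" is text: rows parted by semicolons, each of 5 numbers parted by spaces: the finger opening in m, from 0 to 0.0854, then the shift along the tool's x, y, z in m, then the turn about the tool's y in degrees. In form: claw dx dy dz yaw; .... A call has 1 to 12 rows; each row shifts and turns the commanded pose from where the row before left it, along the tool's axes as they then stand; what a row does not reach is not made up. A row lasts 1/10 s, in which the tool goes at most 50 mm and 8.59 degrees, less where a joint would pass 70% of its speed; a pose out of reach is approached as far as the arm can. A call is refused whole if a number of a shift passes 0.05 or a number of a turn 8.59, either way. A call with a gripper value outside its range is refused whole. The fingers move at their own pace and stop on an object; "force" is the grip in N (left out, the last holds). Time passes only in rows, so rows that do not move let the fingers close. It gives the time, the measured TCP pose, the force and the opening at its end, in the units of the state.
- r.observe(): the state, without advancing time (a new reading comes with each control period).
- r.snapshot(name): name is "scene" or "top" or "wrist"; returns (picture, depth): 480x640x3 uint8, red, green, blue; 480x640 float32, mm along the optical axis (not along the pixel's ray), 0 where there is no reading.
- r.get_calibration(name): a dict with "intrinsics" (3x3 intrinsics, pixels), "R" (3x3) and "t" (3): a world point X has camera coordinates R X + t. Camera axes: x right, y down, z forward; pixel columns grow to the right and rows downward; lengths in mm; the calibration is good to about 2 mm. A picture is of the moment at which its call begins: read the wrist's pose just before it. get_calibration takes no time and is no camera call; for the wrist camera it gives the pose at the moment of the call.
- r.finish_job(): hands the job in, once; it reports no verdict.
The state is a dict: "time_s": time; "q": joint angles; "dq": joint speeds; "joint_torque": joint torques, N m; "eef_pos": TCP position; "ee_rot": TCP orientation; "wrist_force": force on the tool from outside, world axes, zero at the start; "wrist_torque": the same for the moment, N m; "grip_width": finger opening in mm.
Only numpy, scipy, OpenCV 4.12 (cv2) and the standard library are available. Lean on these libraries where they do the work, as an engineer would, in place of code of your own. Each camera call takes 0.05 s, during which the arm holds its last target. There are 200 camera calls.

## Working session

There is one attempt and no reset: what is moved stays moved. The work goes in short steps, Python scripts to look and compute and a tool call to move; the robot and the scene stay as the last step left them, time stands still between calls to the robot, and variables do not carry over. Pictures are saved under pics/ and viewed, about 8 in all and at most 12, crops included, and the job is handed in when it is done.

Besides the shell and the picture viewer there is one more tool, called as name(argument=value, ...) on one line, values as JSON. servo_tool: Moves the arm, as the interface text tells. Its arguments: {"type":"object","properties":{"moves":{"type":"string"},"force":{"type":"number"}},"required":["moves"]}

```bash
ls; mkdir -p pics; python3 - <<'E'
from plant import r
import cv2,numpy as np
s=r.observe();print(s['time_s'],s['eef_pos'],s['ee_rot'],s['grip_width'],s['wrist_force'])
for n in('scene','top'):
    p,d=r.snapshot(n);c=r.get_calibration(n);print(n,c)
    cv2.imwrite(f'pics/{n}0.png',p[:,:,::-1]);np.savez(f'{n}0.npz',p=p,d=d,K=c['intrinsics'],R=c['R'],t=c['t'])
E
```

```text
pics
0.0 [201.44361    695.91904829 219.30065153] [[ 2.77977002e-01 -3.11594237e-04 -9.60587679e-01]
 [ 9.60586396e-01 -1.57614068e-03  2.77977142e-01]
 [-1.60063739e-03 -9.99998709e-01 -1.38817674e-04]] 85.70171599380942 [ 0.52815224 -0.52344751  0.18924749]
scene {'intrinsics': array([[533.94464478,   0.        , 319.36800139],
       [  0.        , 533.94464478, 246.53969564],
       [  0.        ,   0.        ,   1.        ]]), 'R': array([[ 0.21493489,  0.9766142 ,  0.00526223],
       [ 0.82479502, -0.17863162, -0.53647359],
       [-0.52298773,  0.11964716, -0.8439007 ]]), 't': array([-224.67933576, -370.41760193, 1658.69507286])}
top {'intrinsics': array([[497.6033555 ,   0.        , 326.22936455],
       [  0.        , 497.6033555 , 242.15617141],
       [  0.        ,   0.        ,   1.        ]]), 'R': array([[ 0.02277012, -0.99973373, -0.00374008],
       [-0.9914165 , -0.02209861, -0.12886028],
       [ 0.12874332,  0.00664215, -0.99165571]]), 't': array([ 129.68810509,  522.08274478, 1170.46339874])}
```

View pics/top0.png

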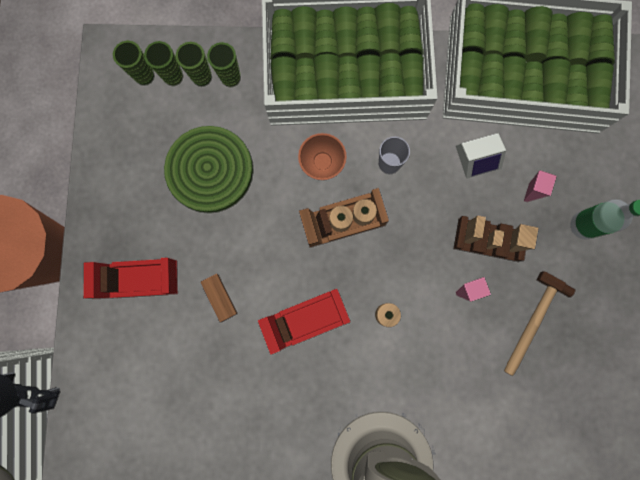

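View pics/scene0.png

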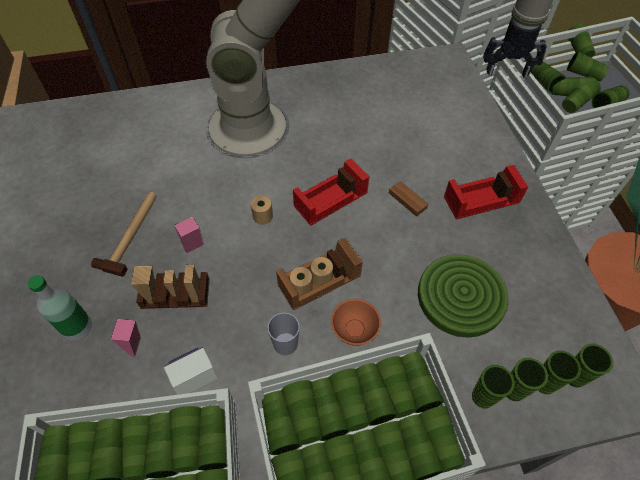

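```bash
cat > h.py <<'E'
import numpy as np,cv2
def cloud(f):
    z=np.load(f);d=z['d'].astype(float);v,u=np.mgrid[:480,:640]
    K=z['K'];P=np.stack([(u-K[0,2])/K[0,0]*d,(v-K[1,2])/K[1,1]*d,d],-1)-z['t']
    X=P@z['R'];X[d==0]=np.nan
    return X,z['p']
E
python3 - <<'E'
from h import *
import json
for n,bt,bs in(('top',(295,180,395,255),(445,205,545,270)),('scene',(270,230,370,310),(125,255,215,315))):
    X,p=cloud(n+'0.npz')
    for nm,b in(('tray',bt),('stand',bs)):
        c=X[b[1]:b[3],b[0]:b[2]].reshape(-1,3);c=c[~np.isnan(c[:,0])]
        obj=c[c[:,2]>6]
        print(n,nm,'table z',np.round(np.median(c[c[:,2]<6,2]),1),'range',np.round(np.percentile(obj,[.5,99.5],axis=0),0).tolist())
        h,e=np.histogram(obj[:,2],bins=np.arange(0,180,6));print([(int(a),int(k)) for a,k in zip(e,h) if k])
        lo=62 if nm=='tray' else 70
        m=((X[...,2]>lo)).astype(np.uint8);mm=np.zeros_like(m);mm[b[1]:b[3],b[0]:b[2]]=m[b[1]:b[3],b[0]:b[2]]
        k,l,st,_=cv2.connectedComponentsWithStats(mm)
        for i in range(1,k):
            if st[i,4]<20: continue
            q=X[l==i]; top=np.percentile(q[:,2],90);t=q[q[:,2]>top-6]
            print('  comp',st[i].tolist(),'top',round(top,1),'rect',[np.round(a,1) for a in cv2.minAreaRect(t[:,:2].astype(np.float32))],'n',len(t))
    a=p[bt[1]:bt[3],bt[0]:bt[2]];c=p[bs[1]:bs[3],bs[0]:bs[2]]
    f=lambda a:cv2.resize(a,(400,300),interpolation=cv2.INTER_CUBIC)
    globals()[n]=np.hstack([f(a),f(c)])
cv2.imwrite('pics/crops.png',np.vstack([top,scene])[:,:,::-1])
E
```

```text
top tray table z -0.5 range [[511.0, -1.0, 6.0], [643.0, 202.0, 77.0]]
[(6, 203), (12, 74), (18, 75), (24, 80), (30, 236), (36, 402), (42, 55), (48, 64), (54, 70), (60, 277), (66, 935), (72, 499), (78, 5)]
  comp [353, 188, 36, 36, 696] top 73.9 rect [array([596.1,  41.8]), array([83.6, 73.4]), np.float64(17.9)] n 445
  comp [319, 206, 34, 29, 611] top 73.5 rect [array([572.7, 117.7]), array([57.6, 73.5]), np.float64(17.0)] n 357
  comp [299, 208, 20, 37, 381] top 75.6 rect [array([551.6, 183.8]), array([84.2, 24.9]), np.float64(17.4)] n 314
top stand table z -0.7 range [[486.0, -337.0, 6.0], [588.0, -174.0, 112.0]]
[(6, 202), (12, 70), (18, 72), (24, 90), (30, 358), (36, 640), (42, 51), (48, 39), (54, 51), (60, 37), (66, 49), (72, 123), (78, 97), (84, 36), (90, 39), (96, 39), (102, 415), (108, 197)]
  comp [469, 216, 17, 24, 298] top 109.4 rect [array([ 552.5, -207.4]), array([21.1, 49.4]), np.float64(82.4)] n 195
  comp [514, 224, 25, 27, 504] top 109.7 rect [array([ 532.9, -316. ]), array([43.7, 51. ]), np.float64(78.9)] n 382
  comp [492, 230, 12, 17, 157] top 80.4 rect [array([ 
[... 797 characters left out ...]
 265, 13, 26, 287] top 110.8 rect [array([ 552.4, -207. ]), array([21.1, 51. ]), np.float64(79.7)] n 168
  comp [131, 266, 23, 27, 496] top 111.3 rect [array([ 532.6, -314.9]), array([42.8, 52.5]), np.float64(79.5)] n 335
  comp [164, 270, 11, 15, 143] top 81.7 rect [array([ 530.8, -258.8]), array([23.3, 37.7]), np.float64(78.5)] n 118Traceback (most recent call last):
  File "<stdin>", line 20, in <module>
    return _nx.concatenate(arrs, 0, dtype=dtype, casting=casting)
           ~~~~~~~~~~~~~~~^^^^^^^^^^^^^^^^^^^^^^^^^^^^^^^^^^^^^^^
ValueError: all the input arrays must have same number of dimensions, but the array at index 0 has 2 dimension(s) and the array at index 1 has 3 dimension(s)
```

servo_tool(moves="0.0854 0 0 0 8.06;0.0854 0 0 0 8.06;0.0854 0 0 0 8.06;0.0854 0 0 0 8.06;0.0854 0 0 0 8.06;0.0854 0 0 0 8.06;0.0854 0 0 0 8.04", force=80)

```text
time_s: 0.8
eef_pos: [201.5, 696.1, 219.7]
ee_rot: [[0.956, -0.0, -0.294], [0.294, -0.001, 0.956], [-0.0, -1.0, -0.001]]
wrist_force: [-0.5, 0.4, -0.4]
grip_width: 85.2
```

servo_tool(moves="0.0854 0.015 0 -0.047 0;0.0854 0.015 0 -0.047 0;0.0854 0.015 0 -0.047 0;0.0854 0.015 0 -0.047 0;0.0854 0.015 0 -0.047 0;0.0854 0.015 0 -0.047 0;0.0854 0.015 0 -0.047 0;0.0854 0.015 0 -0.047 0;0.0854 0.015 0 -0.047 0;0.0854 0.015 0 -0.047 0;0.0854 0.015 0 -0.047 0;0.0854 0.015 0 -0.047 0")

```text
time_s: 2.0
eef_pos: [543.3, 210.6, 220.1]
ee_rot: [[0.954, -0.0, -0.3], [0.3, 0.0, 0.954], [-0.0, -1.0, 0.0]]
wrist_force: [0.2, 1.4, -0.6]
grip_width: 85.6
```

servo_tool(moves="0.0854 0 0 -0.025 0;0.0854 0 0 0 0;0.0854 0 0 0 0")

```text
time_s: 2.3
eef_pos: [549.9, 188.2, 220.0]
ee_rot: [[0.954, -0.001, -0.299], [0.299, 0.0, 0.954], [-0.001, -1.0, 0.0]]
wrist_force: [0.1, -0.6, 0.9]
grip_width: 85.2
```

```bash
python3 - <<'E'
from h import *
from plant import r
c=r.get_calibration('wrist');p,d=r.snapshot('wrist')
np.savez('w1.npz',p=p,d=d,K=c['intrinsics'],R=c['R'],t=c['t'])
# overlay projected gap point & tray outline
g=np.array([559.5,159.6,16.]);a=np.radians(107.5);ux=np.array([np.cos(a),np.sin(a),0]);uy=np.array([-ux[1],ux[0],0])
z=np.load('w1.npz')
def pr(P):
    q=z['R']@P+z['t'];q=z['K']@q;return tuple(int(round(v)) for v in q[:2]/q[2])
im=p[:,:,::-1].copy()
for dx,dy,h in((14,42,57),(14,-42,57),(38,42,57),(38,-42,57),(-160,42,57),(-160,-42,57),(0,0,0),(0,29,57),(0,-29,57)):
    try: cv2.circle(im,pr(g+dx*ux+dy*uy+[0,0,h]),3,(255,255,0),1)
    except Exception as e: print(e)
cv2.imwrite('pics/w1.png',im);s=r.observe();print(s['time_s'],s['eef_pos'],s['ee_rot'],s['wrist_force'],s['q'])
E
```

```text
2.35 [549.51837818 189.28073971 219.9471955 ] [[ 9.53791925e-01 -6.88740604e-04 -3.00467117e-01]
 [ 3.00467413e-01  3.74122170e-04  9.53792007e-01]
 [-5.44503873e-04 -9.99999693e-01  5.63778812e-04]] [-0.48650399 -0.59068207 -0.38496979] [-0.63122581  0.43796796  0.28650069  1.94841584 -0.17229356  0.77894537
  0.05795856]
```

View pics/w1.png

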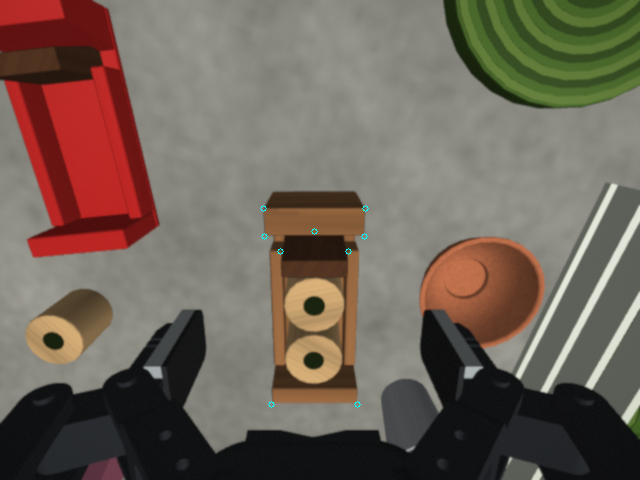

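servo_tool(moves="0.0854 -0.014 0 -0.0397 0;0.0854 -0.014 0 -0.0397 0;0.0854 -0.014 0 -0.0397 0;0.0854 -0.014 0 -0.0397 0;0.0854 -0.014 0 -0.0397 0;0.0854 -0.014 0 -0.0397 0;0.0854 -0.014 0 -0.0397 0;0.0854 -0.014 0 -0.0397 0;0.0854 -0.014 0 -0.0397 0;0.0854 -0.014 0 -0.0397 0;0.0854 -0.014 0 -0.0397 0;0.0854 -0.014 0 -0.0397 0")

```text
time_s: 3.55
eef_pos: [533.6, -315.9, 220.1]
ee_rot: [[0.953, 0.0, -0.303], [0.303, 0.001, 0.953], [0.0, -1.0, 0.001]]
wrist_force: [0.4, -0.2, 0.3]
grip_width: 85.5
```

servo_tool(moves="0.0854 0 0 0 7.02;0.0854 0 0 0 7.02;0.0854 0 0 0 7.02;0.0854 0 0 0 7.02;0.0854 0 0 0 0;0.0854 0 0 0 0")

```text
time_s: 4.15
eef_pos: [533.4, -314.8, 220.0]
ee_rot: [[0.984, -0.0, 0.179], [-0.179, 0.0, 0.984], [-0.0, -1.0, 0.0]]
wrist_force: [1.1, 0.4, -0.4]
grip_width: 85.2
```

```bash
python3 - <<'E'
from h import *
from plant import r
P=[];Q=[]
c=r.get_calibration('wrist');p,d=r.snapshot('wrist')
np.savez('w2.npz',p=p,d=d,K=c['intrinsics'],R=c['R'],t=c['t'])
X,_=cloud('w2.npz')
for lo,hi in((103,116),(74,86)):
    m=(X[...,2]>lo)&(X[...,2]<hi)&(np.hypot(X[...,0]-533,X[...,1]+290)<110)
    k,l,st,_=cv2.connectedComponentsWithStats(m.astype(np.uint8))
    for i in range(1,k):
        if st[i,4]>100:
            q=X[l==i];print(st[i].tolist(),np.median(q[:,2]).round(1),[np.round(a,1) for a in cv2.minAreaRect(q[:,:2].astype(np.float32))])
s=r.observe();print(s['time_s'],s['eef_pos'],s['ee_rot'][:,0],s['ee_rot'][:,2],s['wrist_force'])
cv2.imwrite('pics/w2.png',p[:,:,::-1])
E
```

```text
[274, 52, 78, 35, 2577] 107.4 [array([ 552.1, -208. ]), array([20.1, 50.2]), np.float64(80.3)]
[279, 202, 69, 56, 3663] 107.5 [array([ 532.5, -316.1]), array([42.6, 50.2]), np.float64(78.7)]
[275, 137, 47, 29, 1330] 77.4 [array([ 531.4, -260.3]), array([21.4, 35.6]), np.float64(79.9)]
4.2 [ 533.24941776 -315.15335154  220.08532428] [ 9.83786745e-01 -1.79342216e-01 -9.71740339e-05] [1.79342237e-01 9.83786702e-01 2.94243266e-04] [-0.08189071 -0.16277252  0.53290473]
```

View pics/w2.png

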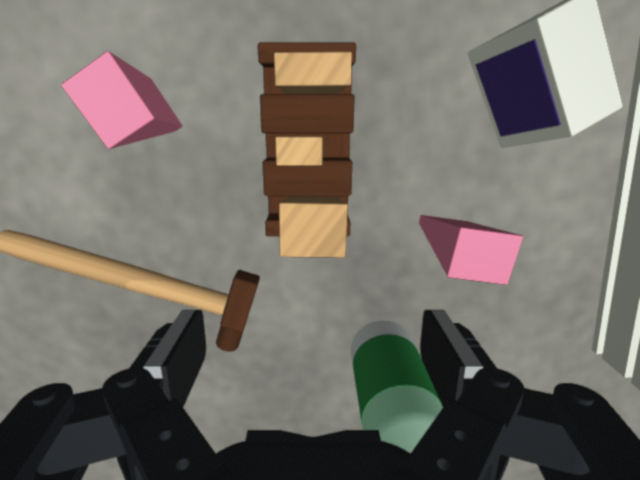

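servo_tool(moves="0.0854 0 0.04 -0.001 0;0.0854 0 0.04 0 0;0.0854 0 0.03 0 0;0.0854 0 0.02 0 0;0.0854 0 0 0 0;0.04 0 0 0 0;0.04 0 0 0 0;0.04 0 0 0 0;0.04 0 0 0 0;0.04 0 0 0 0;0.04 0 0 0 0;0.04 0 0 0 0", force=80)

```text
time_s: 5.4
eef_pos: [533.2, -318.1, 92.5]
ee_rot: [[0.983, 0.003, 0.184], [-0.184, -0.001, 0.983], [0.003, -1.0, -0.001]]
wrist_force: [-2.0, 0.4, 9.8]
grip_width: 45.6
```

servo_tool(moves="0.04 0 0 0 0;0.04 0 0 0 0;0.04 0 -0.01 0 0;0.04 0 -0.03 0 0;0.04 0 -0.04 0 0;0.04 0 -0.04 0 0;0.04 0 -0.01 0 0;0.04 0 0 0 0;0.04 0 0 0 0")

```text
time_s: 6.3
eef_pos: [532.2, -316.7, 219.8]
ee_rot: [[0.983, -0.0, 0.184], [-0.184, 0.001, 0.983], [-0.0, -1.0, 0.001]]
wrist_force: [0.4, 1.0, -1.7]
grip_width: 45.4
```

```bash
python3 - <<'E'
from h import *
from plant import r
p,d=r.snapshot('wrist');q,d2=r.snapshot('scene')
a=cv2.resize(p,(400,300));b=cv2.resize(q[180:360,60:300],(400,300))
c=r.get_calibration('wrist');np.savez('w3.npz',p=p,d=d,K=c['intrinsics'],R=c['R'],t=c['t'])
cv2.imwrite('pics/g.png',np.hstack([a,b])[:,:,::-1])
E
```

```text
(no output)
```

View pics/g.png

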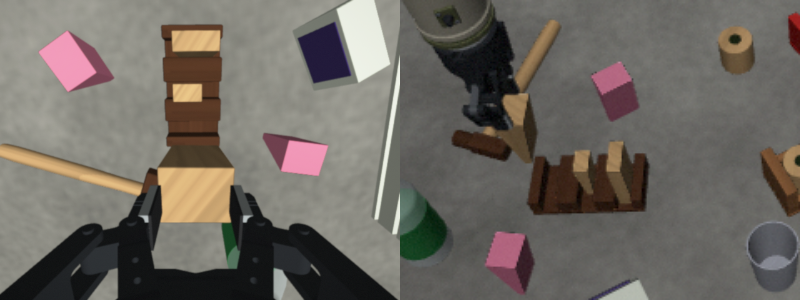

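```bash
python3 - <<'E'
from h import *
from plant import r
X,p=cloud('w3.npz');s=r.observe();e=s['eef_pos'];print(s['time_s'],e,s['grip_width'])
T=(X-e)@s['ee_rot']   # tool coords
sub=T[265:370,250:375];q=sub.reshape(-1,3);h,b=np.histogram(q[:,1],bins=np.arange(-60,120,4));print([(int(x),int(k)) for x,k in zip(b,h) if k>30])
rgb=p.astype(int);wood=(rgb[...,0]>rgb[...,2]+50)&(rgb[...,0]>120)
m=wood&(T[...,1]>-32)&(T[...,1]<-2)&(abs(T[...,0])<32)&(abs(T[...,2])<40)
q=T[m];pl=np.linalg.lstsq(np.c_[q[:,[0,2]],np.ones(len(q))],q[:,1],rcond=None)[0]
print(len(q),'top y at centre',pl[2],'slopes deg',np.degrees(pl[:2]),[np.round(a,1) for a in cv2.minAreaRect(q[:,[0,2]].astype(np.float32))],np.percentile(q,[1,99],axis=0).round(1))
E
```

```text
6.4 [ 531.81864848 -316.64627875  218.81570253] 44.91123181353473
[(-40, 39), (-36, 159), (-32, 204), (-28, 209), (-24, 216), (-20, 347), (-16, 10105), (-12, 139)]
10000 top y at centre -14.799043371520007 slopes deg [0.27048068 0.13741279] [array([-0.5,  1.6]), array([42.4, 49.9]), np.float64(89.1)] [[-23.8 -16.1 -18.2]
 [ 23.  -13.5  22. ]]
```

servo_tool(moves="0.04 0 0 0 -7.02;0.04 0 0 0 -7.02;0.04 0 0 0 -7.02;0.04 0 0 0 -7.02")

```text
time_s: 6.8
eef_pos: [531.9, -316.9, 218.6]
ee_rot: [[0.952, -0.002, -0.305], [0.305, 0.001, 0.952], [-0.002, -1.0, 0.002]]
wrist_force: [-0.7, -0.6, -0.7]
grip_width: 45.3
```

servo_tool(moves="0.04 0.0141 0 0.0373 0;0.04 0.0141 0 0.0373 0;0.04 0.0141 0 0.0373 0;0.04 0.0141 0 0.0373 0;0.04 0.0141 0 0.0373 0;0.04 0.0141 0 0.0373 0;0.04 0.0141 0 0.0373 0;0.04 0.0141 0 0.0373 0;0.04 0.0141 0 0.0373 0;0.04 0.0141 0 0.0373 0;0.04 0.0141 0 0.0373 0;0.04 0.0141 0 0.0373 0")

```text
time_s: 8.0
eef_pos: [558.9, 161.8, 218.8]
ee_rot: [[0.954, -0.002, -0.3], [0.3, -0.001, 0.954], [-0.002, -1.0, -0.0]]
wrist_force: [0.6, -0.3, -0.8]
grip_width: 45.6
```

servo_tool(moves="0.04 0 0.02 0 0;0.04 0 0.02 0 0;0.04 0 0 0 0;0.04 0 0 0 0")

```text
time_s: 8.4
eef_pos: [559.2, 159.9, 179.4]
ee_rot: [[0.954, -0.002, -0.299], [0.299, -0.001, 0.954], [-0.002, -1.0, -0.0]]
wrist_force: [0.7, -0.8, -0.4]
grip_width: 45.4
```

```bash
cat > chk.py <<'E'
from h import *
from plant import r
e=[];
for i in range(3):
    s=r.observe();e.append(s['eef_pos']);p,d=r.snapshot('scene' if i else 'wrist')
    if i==0: w=p
e=np.mean(e,0);g=np.array([559.5,159.6,16]);a=np.radians(107.5)
dx,dy=(e-g)[:2]@[np.cos(a),np.sin(a)],(e-g)[:2]@[-np.sin(a),np.cos(a)]
R=s['ee_rot'];print(s['time_s'],'TCP rel gap tray x,y',dx.round(1),dy.round(1),'wedge x',(dx+1.7).round(1),'thin z',(e[2]-85).round(1),'az',np.degrees(np.arctan2(R[1,0],R[0,0])),'F',s['wrist_force'],s['grip_width'])
import sys
if len(sys.argv)>1: cv2.imwrite(sys.argv[1],np.hstack([cv2.resize(w,(400,300)),cv2.resize(p[180:330,240:440],(400,300),interpolation=2)])[:,:,::-1])
E
python3 chk.py pics/c1.png
```

```text
8.5 TCP rel gap tray x,y 0.3 -0.2 wedge x 2.0 thin z 95.1 az 17.40854145647622 F [-0.21048616 -0.8094503  -0.95881939] 45.35853552006036
```

View pics/c1.png

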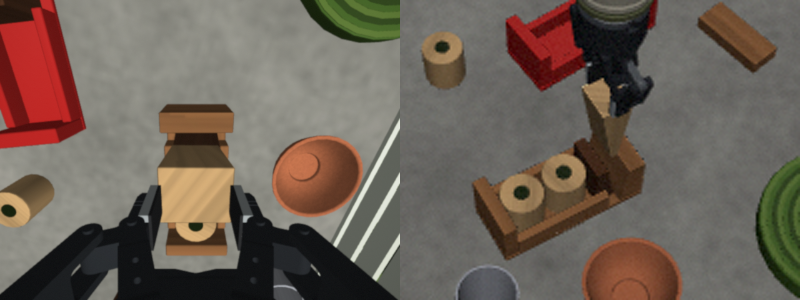

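servo_tool(moves="0.04 0 0.015 0.0005 0;0.04 0 0.015 0 0;0.04 0 0.01 0 0;0.04 0 0.007 0 0;0.04 0 0.005 0 0;0.04 0 0 0 0")

```text
time_s: 9.15
eef_pos: [559.4, 160.8, 127.9]
ee_rot: [[0.954, -0.0, -0.3], [0.3, -0.0, 0.954], [-0.0, -1.0, -0.0]]
wrist_force: [-0.1, -0.1, -0.4]
grip_width: 45.4
```

servo_tool(moves="0.04 0 0.004 0 0;0.04 0 0.004 -0.0005 0;0.04 0 0.003 -0.0005 0;0.04 0 0.002 -0.0005 0;0.04 0 0 0 0;0.04 0 0 0 0")

```text
time_s: 9.75
eef_pos: [560.1, 159.6, 115.2]
ee_rot: [[0.954, 0.0, -0.3], [0.3, 0.0, 0.954], [0.0, -1.0, 0.0]]
wrist_force: [0.9, 1.9, -1.2]
grip_width: 45.0
```

servo_tool(moves="0.04 0 0.002 -0.0003 0;0.04 0 0.002 -0.0003 0;0.04 0 0.002 -0.0003 0;0.04 0 0 0 0;0.04 0 0 0 0")

```text
time_s: 10.25
eef_pos: [560.1, 158.6, 109.0]
ee_rot: [[0.954, -0.0, -0.3], [0.3, -0.0, 0.954], [-0.0, -1.0, -0.0]]
wrist_force: [1.3, 1.6, -2.3]
grip_width: 45.2
```

servo_tool(moves="0.04 0 0.002 -0.0003 0;0.04 0 0.002 -0.0002 0;0.04 0 0 0 0;0.04 0 0 0 0;0.04 0 0 0 0")

```text
time_s: 10.75
eef_pos: [560.3, 158.1, 105.0]
ee_rot: [[0.954, -0.0, -0.3], [0.3, -0.0, 0.954], [-0.0, -1.0, -0.0]]
wrist_force: [0.6, 2.0, -1.9]
grip_width: 45.3
```

servo_tool(moves="0.04 0 0.002 0 0;0.04 0 0.002 0 0;0.04 0 0 0 0;0.04 0 0 0 0;0.04 0 0 0 0")

```text
time_s: 11.25
eef_pos: [560.4, 158.2, 101.2]
ee_rot: [[0.954, 0.0, -0.3], [0.3, 0.0, 0.954], [0.0, -1.0, 0.0]]
wrist_force: [0.1, 3.1, 1.5]
grip_width: 45.7
```

servo_tool(moves="0.04 0 0.001 0 0;0.04 0 0.001 0 0;0.04 0 0 0 0;0.04 0 0 0 0;0.04 0 0 0 0")

```text
time_s: 11.75
eef_pos: [560.7, 158.3, 100.1]
ee_rot: [[0.954, 0.001, -0.301], [0.301, 0.001, 0.954], [0.001, -1.0, 0.0]]
wrist_force: [-2.1, 2.5, 12.4]
grip_width: 45.4
```

```bash
python3 chk.py pics/c2.png
```

```text
11.85 TCP rel gap tray x,y -1.6 -0.7 wedge x 0.1 thin z 15.1 az 17.489633839058545 F [-2.25709393  2.2284332  12.0538017 ] 45.37021917868756
```

View pics/c2.png

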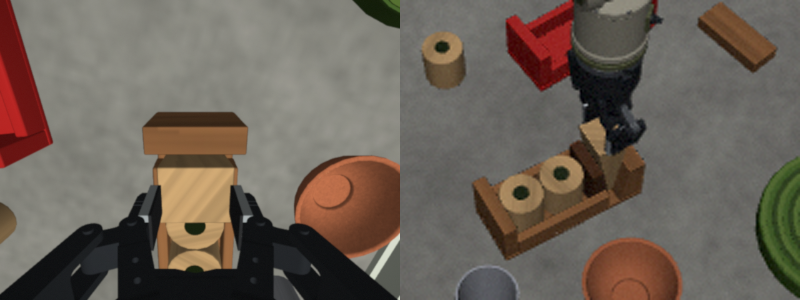

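servo_tool(moves="0.04 0 0.001 0 0;0.04 0 0 0 0;0.04 0 0 0 0;0.04 0 0 0 0")

```text
time_s: 12.3
eef_pos: [560.8, 158.3, 99.8]
ee_rot: [[0.954, 0.001, -0.301], [0.301, 0.001, 0.954], [0.002, -1.0, 0.0]]
wrist_force: [-3.5, 2.2, 20.6]
grip_width: 45.5
```

servo_tool(moves="0.0854 0 0 0 0;0.0854 0 0 0 0;0.0854 0 0 0 0;0.0854 0 0 0 0;0.0854 0 0 0 0;0.0854 0 0 0 0;0.0854 0 -0.02 0 0;0.0854 0 -0.04 0 0;0.0854 0 -0.04 0 0;0.0854 0 -0.03 0 0;0.0854 0 0 0 0;0.0854 0 0 0 0")

```text
time_s: 13.5
eef_pos: [560.3, 158.3, 228.6]
ee_rot: [[0.954, 0.001, -0.3], [0.3, 0.001, 0.954], [0.001, -1.0, 0.0]]
wrist_force: [-0.7, -0.5, -0.3]
grip_width: 85.1
```

```bash
cat > meas.py <<'E'
from h import *
from plant import r
import sys
s=r.observe();print(s['time_s'],s['eef_pos'],s['wrist_force'],s['grip_width'])
g=np.array([559.5,159.6,0]);a=np.radians(107.5);A=np.array([[np.cos(a),-np.sin(a),0],[np.sin(a),np.cos(a),0],[0,0,1]])
im=[]
for n in('wrist','scene'):
    c=r.get_calibration(n);p,d=r.snapshot(n)
    np.savez('m.npz',p=p,d=d,K=c['intrinsics'],R=c['R'],t=c['t']);X,_=cloud('m.npz');T=(X-g)@A
    def q(x0,x1,y,z0,z1): return T[(T[...,0]>x0)&(T[...,0]<x1)&(abs(T[...,1])<y)&(T[...,2]>z0)&(T[...,2]<z1)]
    w=q(-35,35,35,100,130);b=q(12,45,50,66,80)
    print(n,'wedge top z',np.median(w[:,2]).round(1),[np.round(v,1) for v in cv2.minAreaRect(w[:,:2].astype(np.float32))],'block top',np.median(b[:,2]).round(1),'x',np.percentile(b[:,0],[2,98]).round(1),'y',np.percentile(b[:,1],[1,99]).round(1))
    im.append(p)
cv2.imwrite(sys.argv[1],np.hstack([cv2.resize(im[0],(400,300)),cv2.resize(im[1][180:330,240:440],(400,300),interpolation=2)])[:,:,::-1])
E
python3 meas.py pics/c3.png
```

```text
13.5 [560.3197507  158.30756195 228.56545539] [-0.71803568 -0.45408361 -0.30667004] 85.05244347942786
wrist wedge top z 115.1 [array([-0.2, -0.1]), array([42.6, 50.1]), np.float64(0.2)] block top 72.4 x [14.1 37.9] y [-40.7  41.3]
scene wedge top z 115.8 [array([1.2, 0.3]), array([44. , 54.6]), np.float64(0.6)] block top 73.6 x [13.5 39.5] y [-42.1  20.1]
```

View pics/c3.png

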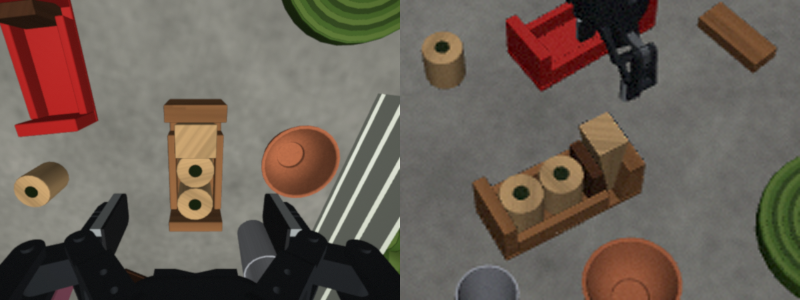

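```bash
python3 -c "
from plant import r
print(r.finish_job())"
```

```text
the job is handed in; nothing more can be done
None
```

The big wedge is pressed into the wooden tray's gap, thin end down, and left standing there. I handed the job in at about 13.6 s of the 38 s allowed.

- **Pressing in:** the upward force stayed under about 3 N nearly all the way down. It then rose to 12 N and 20 N within about 1.5 mm, which fits the row being packed tight.
- **Wedge position after release:** the wrist camera put the wedge's top at about 115 mm, so its thin end is 15–16 mm up (16 is tight). It stands within 0.3 mm of the gap's centre and about 0.2° from square.
- **Gripper:** it ended open, 229 mm above the work surface, with no contact force.

**Disagreements and limits**
- The scene camera put the wedge 1.2 mm along the tray rather than −0.2 mm, within the 2 mm calibration.
- The gripper read 45 mm on the 50 mm wedge, though the cameras measured it at 50 mm.
- The insertion force stayed below the expected 4–10 N until near the end.
- The board's joint value was not measured directly. I inferred it from the wedge's depth and position.
- The wedge's uprightness was not measured after release.

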